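Set out the bedside tray for the night

ROBOT

A 7-joint arm with a two-finger parallel gripper is mounted at the origin on the work surface. World frame = base frame: x ahead of the robot, y to its left, z up, the work surface at z = 0. Lengths are in m, angles in degrees, forces in N, time in s.
With the tool pointing down it reaches from about 0.425 to 0.875 m from the base axis. Payload 4.7 kg.
Tool frame: the origin (TCP) lies between the finger pads; the fingertips stand env.tip_reach ahead of it and the grasp point (between the pads) lies 2 mm behind it (env.tip_reach is the distance from the TCP to the fingertips, in m); z points along the fingers, y is the line along which they close (so a half turn about z gives the same grasp; the last joint's range is limited). The gripper opens to 87 mm and grips with 3 to 60 N. Pads are 19 mm wide; open, the fingers measure 117 mm over their backs; the gripper's body (75 mm by 190 mm) begins 51 mm behind the grasp point.
Start: joints at [-67.03, 18.392, -4.016, 83.108, 1.295, 78.541, -3.26], TCP at [0.245, 0.602, 0.24] pointing down, gripper open.
Joint ranges: [-163.93, 163.93], [-17.29, 119.83], [-79.2, 71.16], [3.27, 140.29], [-89.18, 269.18], [5.43, 117.66], [-154.24, 154.24]. Speed limits (degrees/s): [147.25, 147.25, 180, 180, 180, 180, 180].

INTERFACE

Orientations are given as [roll, pitch, yaw] about the fixed x, y, z axes, in that order (R = Rz(yaw) Ry(pitch) Rx(roll)).
In Python, from cell import env, read_camera gives the robot as it stands. The module is installed in compiled form; this text tells all that it offers.
- The arm moves only by the tool tcp_steps, called after "Emit:" by a JSON object that holds its "api" and its "payload", one argument or row to a line. Schema: {"type":"object","properties":{"moves":{"type":"array","items":{"type":"array","items":{"type":"array","items":{"type":"number"},"minItems":5,"maxItems":5},"minItems":1,"maxItems":8},"minItems":1,"maxItems":1},"squeeze":{"type":"number"},"only":{"type":"string"},"quiet":{"type":"boolean"},"lines":{"type":"string"}},"required":["moves"],"additionalProperties":false}. moves is a list that holds a single list of rows (three levels of brackets), with 1 to 8 rows, each of 5 numbers: dx, dy, dz in fractions of the full range, 1 being 0.75 m, then a turn about the tool's z in parts of the range, where 1.0 means 180 degrees, then the finger opening in m; each row is the pose to reach, as a shift and turn from the pose commanded when the call began, along the tool's axes at that moment; what a row does not reach only later rows make up. A row lasts 1/12 s, in which the tool goes at most 0.0417 m and 7.16 degrees, less where a joint would pass 70% of its speed; a pose out of reach is approached as far as the arm can. The fingers move at their own pace and stop on an object; squeeze is the grip in N (left out, the last holds). Time passes only in rows, so rows that do not move let the fingers close. The tool returns the time, the measured TCP pose, the force, the opening and the grip force at its end. only (a regular expression) keeps the lines of the reply that match it, lines (a string "A,B") keeps lines A to B, and quiet returns only ok. A shift or turn number past 1, either way, is cut back to 1. Input that does not fit is refused with a message, and nothing moves.
- env.get_obs(): the state, without advancing time (a new reading comes with each control period).
- read_camera(name): name is "side" or "top" or "wrist"; returns a dict with "color" (480x640x3 uint8, blue, green, red), "fx", "fy", "cx", "cy" (pixels), "world_from_camera" (4x4, takes a point from camera to world coordinates). Camera axes: x right, y down, z forward; pixel columns grow to the right and rows downward; lengths in m; the calibration is good to about 2 mm. A picture is of the moment at which its call begins. There is no depth.
- env.sign_off(): hands the job in; it is judged then, once.
The state is a dict: "time_s": time; "qpos": joint angles; "joint_velocities": joint speeds; "effort": joint torques, N m; "tool_pos": TCP position; "tool_rot": TCP orientation; "force": force on the tool from outside, world axes, zero at the start; "wrist_torque": the same for the moment, N m; "grip_width": finger opening in m; "grasp_force": force on a finger pad.
Only numpy, scipy, OpenCV 4.12 (cv2) and the standard library are available. Lean on these libraries where they do the work, as an engineer would, in place of code of your own. Each camera call takes 0.05 s, during which the arm holds its last target. There are 200 camera calls.

TASK

Set out the bedside tray for the night. Lay the slim diary flat on the big hardback book, centred on it and running the same way, and lay the spectacle case on top of the diary, again centred and lengthwise; stand the mug upright on the middle of the cork coaster, and stand the alarm clock on the tray halfway between the centres of the hardback and the coaster, square to the tray, its dial towards the tray's long side nearest the robot. Leave the candle and the plant where they are.

Things in the scene. Friction and masses are not known exactly. Their poses are not given: they have to be found in the camera images.
- tray: Fixed grey wooden tray, 200 mm (its x, depth) by 360 mm (its y, width); floor 6 mm thick, rim 8 mm wide, 12 mm high in all. Origin: centre of its underside, on the table; its x points away from the robot, turned at most 0.2 rad. The hardback lies at one end, the coaster at the other (which varies), each 105 mm from the tray's centre along its y, so halfway between them is the tray's centre.
- hardback: Big closed hardback book with a rust-brown cover, lying flat and fixed on the tray: 175 mm long (its x, along the tray's depth), 120 mm wide (its y), 28 mm thick. Origin: centre of its underside, on the tray floor; its top is 28 mm above that.
- coaster: Round cork coaster, 86 mm across, 5 mm thick, fixed on the tray. Origin: centre of its underside, on the tray floor.
- diary: Slim closed pocket diary, tan cover with a black elastic band, loose, lying flat: 64 mm wide (its x), 140 mm long (its y), 16 mm thick. About 130 g. Origin: centre of its underside. Starts on the table, its length roughly across in front of the robot.
- spectacle_case: Hard dark-brown spectacle case, closed, rounded edges, brass seam and clasp, loose, lying flat: 50 mm wide (its x), 135 mm long (its y), 34 mm high. About 120 g. Origin: centre of its underside. Starts on the table, its length roughly across in front of the robot.
- mug: Empty tan ceramic mug, 62 mm across the rim, 85 mm tall, handle on its y side reaching about 67 mm from the axis, so that it is gripped across its x. About 220 g. Loose, upright. Origin: centre of its underside.
- clock: Small grey block alarm clock, loose, upright: 36 mm deep (its x), 60 mm wide (its y), 64 mm tall; round white dial with brass bezel on its front, which faces its -x; black snooze bar on top nearer the back. About 180 g. Origin: middle of the bottom edge of the dial face; the clock's centre lies 18 mm along its +x. At the start the dial faces the robot within 0.6 rad of -x.
- candle: Bystander: candle in an amber glass jar, 68 mm across, 70 mm tall, loose. Leave alone. Origin: centre of its underside.
- plant: Bystander: small green plant in a terracotta pot, pot 76 mm across, 62 mm tall, leaves to about 110 mm, loose. Leave alone. Origin: centre of its underside.
There are look-alikes about, which are no part of the job. Leave any red look-alike of the spectacle_case alone. Several things have the shape of the clock; the one meant has the colours described above.

How it is judged (in metres and radians):
At the end, for the whole second after the job is handed in: Diary flat on the hardback, case flat on the diary: centres within 12 mm, lengths aligned within 0.17 rad. Mug upright on the coaster, centres within 12 mm. Clock upright on the tray floor, centre within 13 mm of the tray's along both tray axes, square within 0.2 rad, dial to the robot. All at rest (horizontal distance between diary and hardback below 0.012 m and angle between the y axis of diary and the x axis of hardback, either way round below 0.17 rad and z of diary in the frame of hardback between 0.025 and 0.032 m and angle between each of diary, spectacle_case, mug, clock's own z axis and vertical below 0.1 rad and horizontal distance between spectacle_case and diary below 0.012 m and angle between the y axis of spectacle_case and the y axis of diary, either way round below 0.17 rad and z of spectacle_case in the frame of diary between 0.013 and 0.02 m and horizontal distance between mug and coaster below 0.012 m and z of mug in the frame of coaster between 0.002 and 0.009 m and x of clock in the frame of tray between -0.031 and -0.005 m and y of clock in the frame of tray between -0.013 and 0.013 m and z of clock in the frame of tray between 0.003 and 0.01 m and angle between the x axis of clock and the x axis of tray, either way round below 0.2 rad and linear speed of each of diary, spectacle_case, mug, clock below 0.02 m/s); the robot touches nothing.
It fails at once if the candle is moved more than 15 mm or tipped (distance of candle from where it was at the start of the episode above 0.015 m or angle between candle's own z axis and vertical above 0.3 rad).
It fails at once if the plant is moved more than 15 mm or tipped (distance of plant from where it was at the start of the episode above 0.015 m or angle between plant's own z axis and vertical above 0.3 rad).
It also fails if it takes over 109 s, if anything falls off the work surface, if the arm or the gripper's body presses on something with over 40 N, if the wrist force passes 120 N, or if a joint passes its speed limit or range.

## Working session

There is one attempt and no reset: what is moved stays moved. The work goes in short steps, Python scripts to look and compute and a tool call to move; the robot and the scene stay as the last step left them, time stands still between calls to the robot, and variables do not carry over. Pictures are saved under pics/ and viewed, at most 17 in all, crops included, and the job is handed in when it is done.

```bash
mkdir -p pics; python3 - <<'E'
from cell import env, read_camera
import cv2,numpy as np
print(env.tip_reach); o=env.get_obs(); print(o)
for n in ("top","side"):
    c=read_camera(n); cv2.imwrite(f"pics/{n}0.png",c["color"]); print(n,c["fx"],c["cx"],c["cy"],np.round(c["world_from_camera"],3).tolist())
E
```

```text
0.017
{'time_s': 0.0, 'qpos': array([-67.03100138,  18.43915158,  -4.01472837,  83.17391407,
         1.29625754,  78.54141478,  -3.25962046]), 'joint_velocities': array([-0.00590565, -0.02897149, -0.03536135, -0.0342506 ,  0.00843973,
        0.09398961, -0.03238039]), 'effort': array([-5.05037278e-04, -4.91292286e+01, -4.03987644e-01, -3.12525845e+01,
       -6.39721518e-02,  4.38476563e-02,  1.37228412e-04]), 'tool_pos': array([0.24505378, 0.60147832, 0.238469  ]), 'tool_rot': array([-1.79890829e+02,  7.22926236e-03,  1.57840604e+02]), 'force': array([-0.04096985, -0.03320106, -1.13478544]), 'wrist_torque': array([0.01424021, 0.02413087, 0.00046641]), 'grasp_force': 0.0, 'grip_width': 0.08693675403712332}
top 545.2622664018656 320.8301265342215 229.94218271779252 [[-0.027, -0.987, 0.159, 0.244], [-1.0, 0.026, -0.007, 0.015], [0.003, -0.16, -0.987, 1.526], [0.0, 0.0, 0.0, 1.0]]
side 566.1275365082545 314.6508991438668 228.84896055933268 [[0.817, -0.398, 0.418, -0.026], [-0.577, -0.557, 0.598, -0.701], [-0.006, -0.729, -0.684, 0.872], [0.0, 0.0, 0.0, 1.0]]
```

View pics/top0.png

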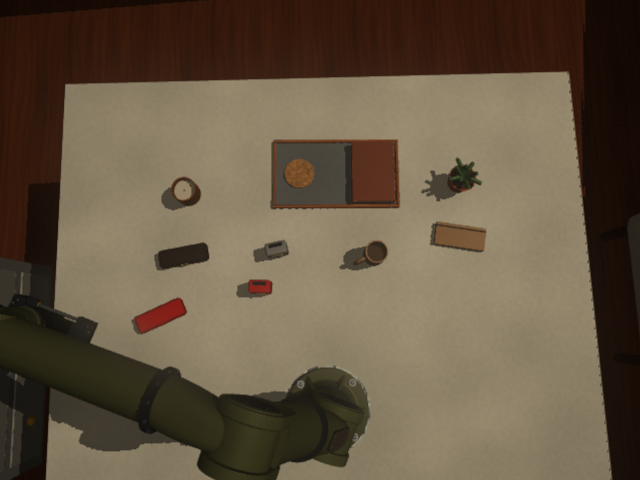

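View pics/side0.png

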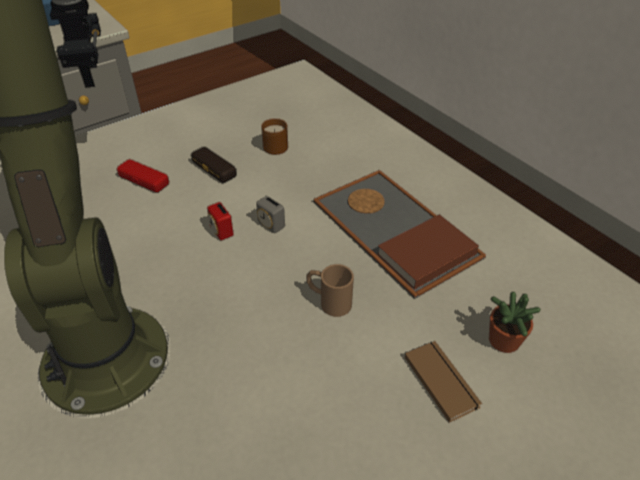

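The top view shows these candidates:
- **Cases:** dark at (184,256), red look-alike at (161,316).
- **Clocks:** grey at (277,249), red look-alike at (260,287).
- **Diary:** tan slab at (459,237). The only other slab is the rust hardback at (374,171).
- **Mug:** (375,252), with the handle to the left. The round candle at (185,191) and plant pot at (462,178) are not it.
- **Coaster:** (300,173).

I choose the dark case and the grey clock. Next I'll measure and check the choice in one crop.

```bash
cat > h.py <<'E'
from cell import env, read_camera
import cv2, numpy as np
def ray(c,u,v,z):
    T=c["world_from_camera"]; d=T[:3,:3]@[(u-c["cx"])/c["fx"],(v-c["cy"])/c["fy"],1]; o=T[:3,3]
    return (o+d*(z-o[2])/d[2])
def rect(c,mask,z,near=None):
    """largest (or nearest-to-pixel) blob -> world points at height z -> centre, sizes, angle (deg) of the long side, contour centroid"""
    mask=cv2.morphologyEx(mask.astype(np.uint8)*255,cv2.MORPH_OPEN,np.ones((3,3)))
    cs=[k for k in cv2.findContours(mask,cv2.RETR_EXTERNAL,cv2.CHAIN_APPROX_NONE)[0] if cv2.contourArea(k)>30]
    k=max(cs,key=cv2.contourArea) if near is None else max(cs,key=lambda k:cv2.pointPolygonTest(k,near,True))
    p=np.array([ray(c,u,v,z)[:2] for u,v in k[:,0].astype(float)],np.float32)
    (cx,cy),(w,h),a=cv2.minAreaRect(p*1000)
    if w<h: w,h,a=h,w,a+90
    return np.round([cx,cy,w,h,(a+90)%180-90],1), cv2.boundingRect(k)
def go(x,y,z,yaw):
    """shift in tool axes and turn from the present pose to the target (tool down)"""
    o=env.get_obs(); from scipy.spatial.transform import Rotation as R
    r=R.from_euler("xyz",o["tool_rot"],degrees=True)
    d=r.inv().apply(np.array([x,y,z])-o["tool_pos"])
    t=-(yaw-o["tool_rot"][2]); t=(t+90)%180-90
    return np.round(d,4), round(t,2)
E
python3 - <<'E'
from h import *
c=read_camera("top"); I=c["color"]; H=cv2.cvtColor(I,cv2.COLOR_BGR2HSV)
for n,p in dict(case=(184,252),clock=(280,244),diary=(459,235),cover=(374,171),cork=(300,173),tray=(330,173),rim=(335,207),mug=(386,252),tbl=(230,230),clockd=(270,250),diaryside=(459,247)).items(): print(n,H[p[1],p[0]],I[p[1],p[0]])
for n,u,v,z in [("case",184,253,.034),("clock",277,245,.064),("mug",375,251,.085),("diary",460,236,.016),("hb",374,171,.034),("coaster",300,173,.011),("candle",183,189,.07),("plant",461,178,.06),("redclk",260,285,.06)]: print(n,ray(c,u,v,z).round(3))
a=cv2.resize(I[130:330,130:500],None,fx=2.1,fy=2.1,interpolation=cv2.INTER_CUBIC); cv2.imwrite("pics/crop1.png",a)
E
```

```text
case [15 97 42] [26 34 42]
clock [18 69 37] [27 33 37]
diary [ 15 136 120] [ 56  87 120]
cover [  9 167  90] [31 49 90]
cork [ 14 167 113] [ 39  73 113]
tray [21 45 73] [60 69 73]
rim [ 11 157  73] [28 45 73]
mug [ 14 113  54] [30 41 54]
tbl [ 20  68 150] [110 137 150]
clockd [19 60 93] [71 85 93]
diaryside [ 16 135  83] [39 63 83]
case [0.43  0.382 0.034]
clock [0.442 0.123 0.064]
mug [ 0.416 -0.139  0.085]
diary [ 0.46  -0.386  0.016]
hb [ 0.649 -0.151  0.034]
coaster [0.655 0.059 0.011]
candle [0.602 0.378 0.07 ]
plant [ 0.616 -0.388  0.06 ]
redclk [0.335 0.171 0.06 ]
```

View pics/crop1.png

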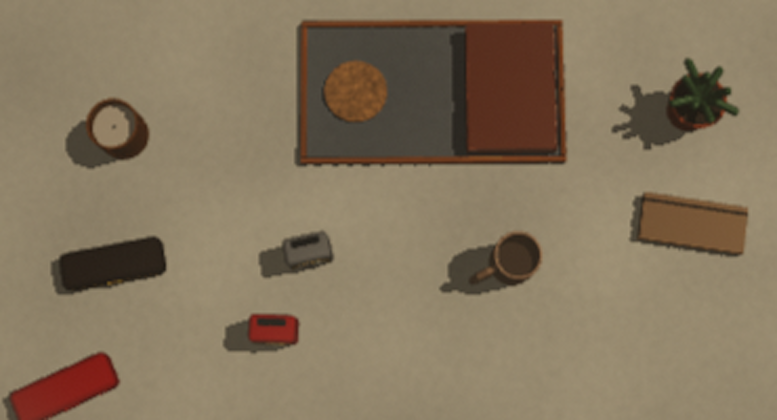

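The crop confirms the choice. The case at crop (112,263) is dark brown with a brass clasp, and the clock at crop (307,250) is grey with its snooze bar on the far side. Their red twins are separate. The tray has the coaster on the left and the hardback on the right. Now to measure.

```bash
python3 - <<'E'
from h import *
c=read_camera("top"); H=cv2.cvtColor(c["color"],cv2.COLOR_BGR2HSV).astype(int); h,s,v=[H[...,i] for i in range(3)]
box=np.zeros(h.shape,bool); box[132:214,262:408]=1
print("tray",rect(c,box&(s>115),.012))
print("hb",rect(c,box&(s>150)&(h<=10)&(v>80),.034,(374,171)))
print("coaster",rect(c,box&(s>120)&(v>85)&(h>11),.011,(300,173)))
b=np.zeros(h.shape,bool); b[215:258,425:495]=1
print("diary",rect(c,b&(s>110)&(v>60),.016,(459,236)))
b[:]=0; b[235:280,145:215]=1
print("case",rect(c,b&(v<55),.034,(184,255)))
b[:]=0; b[232:265,255:295]=1
print("clock all",rect(c,b&(s<62),.064,(277,247)))
E
```

```text
tray (array([ 658. , -152.3,  187.4,  141.2,    1.7]), (347, 140, 52, 63))
hb (array([ 652.7, -147.3,  174.8,  117.2,   -1.1]), (352, 140, 43, 61))
coaster (array([655.3,  61.5,  82.6,  80.3,  -1.4]), (285, 159, 29, 29))
diary (array([ 460.1, -385.2,  139.8,   64.3,   79.8]), (434, 222, 52, 29))
case (array([423.2, 384.5, 135.7,  49.8, -80.4]), (158, 244, 51, 25))
clock all (array([430.9, 126.3,  54.7,  22.9, -78.1]), (266, 243, 20, 12))
```

Sizes agree with those given (hardback 175x117, diary 140x64, case 136x50, hardback to coaster 209 mm). The diary comes first, going via a waypoint so the arm stays away from the base.

```bash
python3 - <<'E'
from h import *
print(go(.52,.1,.24,79.8), go(.46,-.385,.12,79.8))
E
```

```text
(array([-0.4438, -0.3609, -0.0007]), np.float64(78.04)) (array([-0.5712, -0.8326,  0.1199]), np.float64(78.04))
```

The manual's scale: shifts go in shares of 0.75 m and turns go in shares of 180 degrees. Converting my numbers, -0.444 m / 0.75 = -0.592, -0.361 m / 0.75 = -0.4813, 78 degrees / 180 = 0.4333.

Emit:
{"api": "tcp_steps", "payload": {
  "moves": [
    [[-0.592, -0.4813, 0, 0.4333, 0.087], [-0.592, -0.4813, 0, 0.4333, 0.087], [-0.592, -0.4813, 0, 0.4333, 0.087], [-0.592, -0.4813, 0, 0.4333, 0.087], [-0.592, -0.4813, 0, 0.4333, 0.087], [-0.592, -0.4813, 0, 0.4333, 0.087], [-0.592, -0.4813, 0, 0.4333, 0.087], [-0.592, -0.4813, 0, 0.4333, 0.087]]
  ]
}}

```text
time_s: 0.87
tool_pos: [0.4059, 0.3077, 0.2396]
tool_rot: [180.0, -0.0, 100.2]
force: [0.2, 1.2, 0.4]
grip_width: 0.0867
grasp_force: 0.0
```

```bash
python3 - <<'E'
from h import *
print(go(.52,.1,.24,79.8), go(.46,-.385,.12,79.8))
E
```

```text
(array([-0.2246,  0.0755, -0.0005]), np.float64(20.4)) (array([-0.6914, -0.0695,  0.1193]), np.float64(20.4))
```

To row units: -0.69 m / 0.75 = -0.92, -0.21 m / 0.75 = -0.28, 20 degrees / 180 = 0.1111.

Emit:
{"api": "tcp_steps", "payload": {
  "moves": [
    [[-0.28, 0.0933, 0, 0.1111, 0.087], [-0.28, 0.0933, 0, 0.1111, 0.087], [-0.28, 0.0933, 0, 0.1111, 0.087], [-0.28, 0.0933, 0, 0.1111, 0.087], [-0.28, 0.0933, 0, 0.1111, 0.087], [-0.92, -0.0933, 0, 0.1111, 0.087], [-0.92, -0.0933, 0, 0.1111, 0.087], [-0.92, -0.0933, 0, 0.1111, 0.087]]
  ]
}}

```text
time_s: 1.53
tool_pos: [0.4953, 0.0007, 0.2394]
tool_rot: [-180.0, 0.0, 80.5]
force: [0.9, 0.4, -1.1]
grip_width: 0.0868
grasp_force: 0.0
```

```bash
python3 - <<'E'
from h import *
print(go(.46,-.385,.24,79.8))
E
```

```text
(array([-0.3863,  0.0286, -0.0006]), np.float64(0.73))
```

To row units: -0.36 m / 0.75 = -0.48, 0.03 m / 0.75 = 0.04.

Emit:
{"api": "tcp_steps", "payload": {
  "moves": [
    [[-0.48, 0.04, 0.1333, 0, 0.087], [-0.48, 0.04, 0.1333, 0, 0.087], [-0.48, 0.04, 0.1333, 0, 0.087], [-0.48, 0.04, 0.1333, 0, 0.087], [-0.48, 0.04, 0.1333, 0, 0.087], [-0.48, 0.04, 0.1333, 0, 0.087], [-0.48, 0.04, 0.1333, 0, 0.087], [-0.48, 0.04, 0.1333, 0, 0.087]]
  ]
}}

```text
time_s: 2.2
tool_pos: [0.4691, -0.3189, 0.1503]
tool_rot: [179.9, -0.0, 80.6]
force: [0.3, 0.2, 0.8]
grip_width: 0.0869
grasp_force: 0.0
```

Emit:
{"api": "tcp_steps", "payload": {
  "moves": [
    [[-0.04, 0, 0.0133, 0, 0.087], [-0.04, 0, 0.0133, 0, 0.087], [-0.04, 0, 0.0133, 0, 0.087], [-0.04, 0, 0.0133, 0, 0.087]]
  ]
}}

```text
time_s: 2.53
tool_pos: [0.4648, -0.3461, 0.1404]
tool_rot: [-180.0, -0.1, 80.6]
force: [0.8, 1.4, 0.0]
grip_width: 0.0872
grasp_force: 0.0
```

```bash
python3 - <<'E'
from h import *
print(go(.46,-.385,.02,79.8))
c=read_camera("wrist"); cv2.imwrite("pics/w1.png",c["color"]); print(c["world_from_camera"].round(3).tolist())
E
```

```text
(array([-0.0393,  0.0017,  0.1204]), np.float64(0.76))
[[0.986, -0.158, -0.047, 0.478], [-0.165, -0.948, -0.274, -0.271], [-0.001, 0.277, -0.961, 0.287], [0.0, 0.0, 0.0, 1.0]]
```

View pics/w1.png

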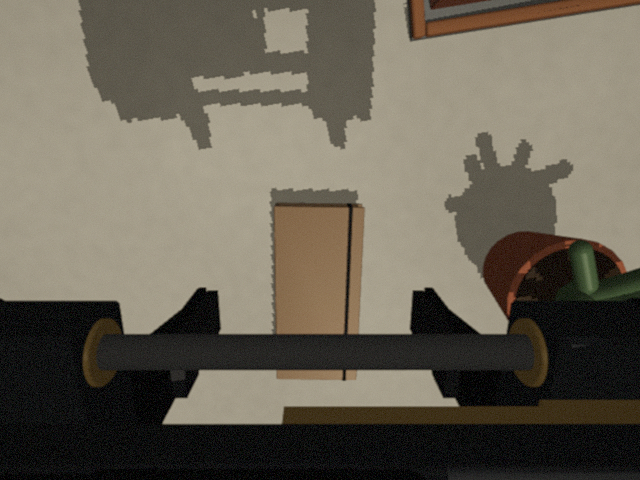

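The wrist view shows the diary between the fingers, with corners near (275,205), (364,207), (277,380) and (356,380). The plant is beyond the right finger at (560,280). I'll check the diary corners and the plant's clearance.

```bash
python3 - <<'E'
from h import *
c=read_camera("wrist")
for u,v in [(275,205),(364,207),(277,380),(356,380)]: print(ray(c,u,v,.016).round(4))
c=read_camera("top"); H=cv2.cvtColor(c["color"],cv2.COLOR_BGR2HSV).astype(int); h,s,v=[H[...,i] for i in range(3)]
b=np.zeros(h.shape,bool); b[150:205,440:495]=1
for z in (.062,.1): print("plant",rect(c,b&(s>115),z))
P=np.argwhere(b&(s>115)); print(P.min(0),P.max(0),ray(c,461,P.max(0)[0],.062),ray(c,461,P.max(0)[0],0.))
E
```

```text
[ 0.4431 -0.3116  0.016 ]
[ 0.5046 -0.3232  0.016 ]
[ 0.4176 -0.4511  0.016 ]
[ 0.4802 -0.4614  0.016 ]Traceback (most recent call last):
  File "<stdin>", line 6, in <module>
  File "h.py", line 10, in rect
    k=max(cs,key=cv2.contourArea) if near is None else max(cs,key=lambda k:cv2.pointPolygonTest(k,near,True))
      ~~~^^^^^^^^^^^^^^^^^^^^^^^^
ValueError: max() iterable argument is empty
```

To row units: 0.06 m / 0.75 = 0.08, -0.04 m / 0.75 = -0.0533, 0.8 degrees / 180 = 0.0044.

Emit:
{"api": "tcp_steps", "payload": {
  "moves": [
    [[-0.0533, 0.0027, 0.04, 0.0044, 0.087], [-0.0533, 0.0027, 0.08, 0.0044, 0.087], [-0.0533, 0.0027, 0.08, 0.0044, 0.087], [-0.0533, 0.0027, 0.08, 0.0044, 0.087], [-0.0533, 0.0027, 0.08, 0.0044, 0.087]]
  ]
}}

```text
time_s: 3.1
tool_pos: [0.4612, -0.3857, 0.0818]
tool_rot: [179.9, -0.0, 79.8]
force: [0.7, -0.5, 1.6]
grip_width: 0.0866
grasp_force: 0.0
```

```bash
python3 - <<'E'
from h import *
print(go(.461,-.386,.020,79.7))
c=read_camera("side"); I=cv2.imread("pics/top0.png"); c2=read_camera("top"); H=cv2.cvtColor(I,cv2.COLOR_BGR2HSV).astype(int); h,s,v=[H[...,i] for i in range(3)]
b=np.zeros(h.shape,bool); b[150:205,445:495]=1
P=np.argwhere(b&(s>115)); m=P.max(0)[0];print(P.min(0),P.max(0),ray(c2,461,m,.062),ray(c2,461,m,0.),ray(c2,461,m,.1))
E
```

```text
(array([-0.0004, -0.0003,  0.0618]), np.float64(0.15))
[165 448] [191 475] [ 0.57861959 -0.38509021  0.062     ] [ 0.59280658 -0.40201912  0.        ] [ 0.56992434 -0.37471443  0.1       ]
```

To row units: 0.062 m / 0.75 = 0.0827, 0.055 m / 0.75 = 0.0733.

Emit:
{"api": "tcp_steps", "payload": {
  "moves": [
    [[0, 0, 0.0467, 0, 0.087], [0, 0, 0.0733, 0, 0.087], [0, 0, 0.0827, 0, 0.087], [0, 0, 0.0827, 0, 0.087], [0, 0, 0.0827, 0, 0.04], [0, 0, 0.0827, 0, 0.04], [0, 0, 0.0827, 0, 0.04], [0, 0, 0.0827, 0, 0.04]]
  ],
  "squeeze": 25
}}

```text
time_s: 3.87
tool_pos: [0.4605, -0.3869, 0.0195]
tool_rot: [179.9, 0.0, 79.8]
force: [0.1, -0.6, 0.1]
grip_width: 0.0679
grasp_force: 0.0
```

Emit:
{"api": "tcp_steps", "payload": {
  "moves": [
    [[0, 0, 0, 0, 0.04], [0, 0, 0, 0, 0.04], [0, 0, 0, 0, 0.04], [0, 0, -0.04, 0, 0.04], [0, 0, -0.0933, 0, 0.04], [0, 0, -0.1467, 0, 0.04], [0, 0, -0.2, 0, 0.04], [0, 0, -0.2, 0, 0.04]]
  ]
}}

```text
time_s: 4.53
tool_pos: [0.4628, -0.3903, 0.1765]
tool_rot: [179.3, 0.3, 79.7]
force: [1.1, -1.6, -1.4]
grip_width: 0.0636
grasp_force: 25.0
```

```bash
python3 - <<'E'
from h import *
print(go(.6527,-.1473,.14,-0.9))
E
```

```text
(array([0.2732, 0.143 , 0.0369]), np.float64(80.6))
```

To row units: 0.27 m / 0.75 = 0.36, 0.14 m / 0.75 = 0.1867, 80.6 degrees / 180 = 0.4478.

Emit:
{"api": "tcp_steps", "payload": {
  "moves": [
    [[0.36, 0.1867, 0, 0.4478, 0.04], [0.36, 0.1867, 0, 0.4478, 0.04], [0.36, 0.1867, 0, 0.4478, 0.04], [0.36, 0.1867, 0, 0.4478, 0.04], [0.36, 0.1867, 0, 0.4478, 0.04], [0.36, 0.1867, 0, 0.4478, 0.04], [0.36, 0.1867, 0, 0.4478, 0.04], [0.36, 0.1867, 0, 0.4478, 0.04]]
  ]
}}

```text
time_s: 5.2
tool_pos: [0.6497, -0.137, 0.1669]
tool_rot: [-179.8, -0.1, 23.1]
force: [0.5, 0.7, -1.9]
grip_width: 0.064
grasp_force: 25.0
```

Emit:
{"api": "tcp_steps", "payload": {
  "moves": [
    [[0, 0, 0, 0.1111, 0.04], [0, 0, 0, 0.1111, 0.04], [0, 0, 0, 0.1111, 0.04], [0, 0, 0, 0.1111, 0.04]]
  ]
}}

```text
time_s: 5.53
tool_pos: [0.6454, -0.1456, 0.1674]
tool_rot: [180.0, 0.1, 2.8]
force: [0.2, -0.5, -0.8]
grip_width: 0.0637
grasp_force: 25.0
```

```bash
python3 - <<'E'
from h import *
print(env.get_obs()["qpos"],go(.6527,-.1473,.056,-0.9))
E
```

```text
[-30.10516519  31.53939366  56.60969917  88.17497321 -26.81102706
  74.95357238 -57.48948681] (array([0.0074, 0.0019, 0.1114]), np.float64(3.73))
```

To row units: 0.09 m / 0.75 = 0.12, 0.08 m / 0.75 = 0.1067, 3.7 degrees / 180 = 0.0206.

Emit:
{"api": "tcp_steps", "payload": {
  "moves": [
    [[0.0093, 0.0027, 0.0267, 0.0206, 0.04], [0.0093, 0.0027, 0.0667, 0.0206, 0.04], [0.0093, 0.0027, 0.1067, 0.0206, 0.04], [0.0093, 0.0027, 0.12, 0.0206, 0.04], [0.0093, 0.0027, 0.12, 0.0206, 0.04], [0.0093, 0.0027, 0.12, 0.0206, 0.04], [0.0093, 0.0027, 0.12, 0.0206, 0.04]]
  ]
}}

```text
time_s: 6.12
tool_pos: [0.654, -0.1483, 0.0806]
tool_rot: [180.0, -0.2, -0.7]
force: [0.2, -0.9, -1.7]
grip_width: 0.064
grasp_force: 25.0
```

```bash
python3 - <<'E'
from h import *
print(go(.6527,-.1473,.0545,-0.9))
c=read_camera("wrist"); cv2.imwrite("pics/w2.png",c["color"])
E
```

```text
(array([-0.0014, -0.001 ,  0.0261]), np.float64(0.18))
```

View pics/w2.png

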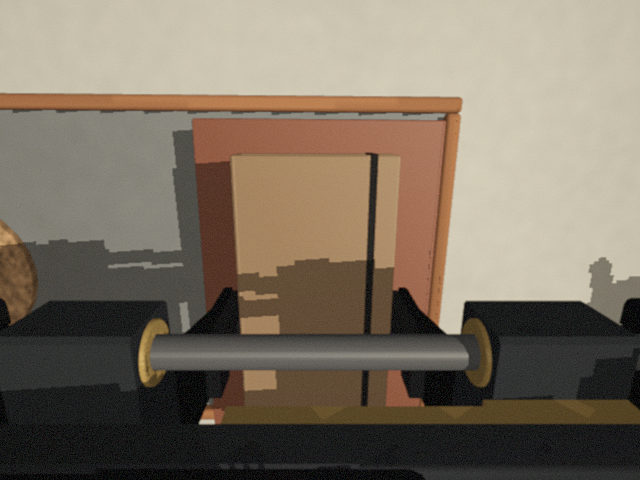

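The diary is held over the hardback, parallel to it. Hardback far corners are at (193,120) and (445,121), diary far corners at (233,155) and (399,155). I'll compare the two.

```bash
python3 - <<'E'
from h import *
c=read_camera("wrist")
for u,v,z in [(193,120,.034),(445,121,.034),(233,155,.077),(399,155,.077)]: print(ray(c,u,v,z).round(4))
E
```

```text
[ 0.7388 -0.0915  0.034 ]
[ 0.7368 -0.2104  0.034 ]
[ 0.7243 -0.118   0.077 ]
[ 0.7235 -0.1804  0.077 ]
```

To row units: 0.026 m / 0.75 = 0.0347, -0.002 m / 0.75 = -0.0027, 0.2 degrees / 180 = 0.0011.

Emit:
{"api": "tcp_steps", "payload": {
  "moves": [
    [[-0.0027, 0, 0.0133, 0.0011, 0.04], [-0.0027, 0, 0.0267, 0.0011, 0.04], [-0.0027, 0, 0.0347, 0.0011, 0.04], [-0.0027, 0, 0.0347, 0.0011, 0.04], [-0.0027, 0, 0.0347, 0.0011, 0.04], [-0.0027, 0, 0.0347, 0.0011, 0.04]]
  ]
}}

```text
time_s: 6.72
tool_pos: [0.6507, -0.1473, 0.0524]
tool_rot: [-180.0, 0.0, -0.9]
force: [-0.4, 0.4, 2.3]
grip_width: 0.0636
grasp_force: 25.0
```

Emit:
{"api": "tcp_steps", "payload": {
  "moves": [
    [[0, 0, 0, 0, 0.087], [0, 0, 0, 0, 0.087], [0, 0, 0, 0, 0.087], [0, 0, 0, 0, 0.087], [0, 0, 0, 0, 0.087], [0, 0, -0.0533, 0, 0.087], [0, 0, -0.1067, 0, 0.087], [0, 0, -0.16, 0, 0.087]]
  ]
}}

```text
time_s: 7.38
tool_pos: [0.6502, -0.1474, 0.1734]
tool_rot: [180.0, 0.1, -1.0]
force: [0.7, -0.6, 0.1]
grip_width: 0.0868
grasp_force: 0.0
```

```bash
python3 - <<'E'
from h import *
print(go(.52,.15,.2,-80.4), go(.4235,.3845,.15,-80.4))
E
```

```text
(array([-0.1353, -0.2952, -0.0264]), np.float64(79.43)) (array([-0.2356, -0.528 ,  0.0237]), np.float64(79.43))
```

To row units: -0.528 m / 0.75 = -0.704, -0.236 m / 0.75 = -0.3147, -100 degrees / 180 = -0.5556.

Emit:
{"api": "tcp_steps", "payload": {
  "moves": [
    [[-0.3147, -0.704, 0, -0.5556, 0.087], [-0.3147, -0.704, 0, -0.5556, 0.087], [-0.3147, -0.704, 0, -0.5556, 0.087], [-0.3147, -0.704, 0, -0.5556, 0.087], [-0.3147, -0.704, 0, -0.5556, 0.087], [-0.3147, -0.704, 0, -0.5556, 0.087], [-0.3147, -0.704, 0, -0.5556, 0.087], [-0.3147, -0.704, 0, -0.5556, 0.087]]
  ]
}}

```text
time_s: 8.05
tool_pos: [0.5188, 0.1606, 0.173]
tool_rot: [180.0, -0.1, 56.7]
force: [-0.0, 0.7, 0.6]
grip_width: 0.0869
grasp_force: 0.0
```

```bash
python3 - <<'E'
from h import *
print(go(.4235,.3845,.16,99.6),env.get_obs()["qpos"])
E
```

```text
(array([ 0.1347, -0.2026,  0.0132]), np.float64(-42.91)) [-63.32140828   9.83468741  48.01316443 104.95093607  -7.89423378
  68.55713925 -46.14995099]
```

To row units: -0.19 m / 0.75 = -0.2533, 0.12 m / 0.75 = 0.16, -42 degrees / 180 = -0.2333.

Emit:
{"api": "tcp_steps", "payload": {
  "moves": [
    [[0.16, -0.2533, 0.0133, -0.2333, 0.087], [0.16, -0.2533, 0.0133, -0.2333, 0.087], [0.16, -0.2533, 0.0133, -0.2333, 0.087], [0.16, -0.2533, 0.0133, -0.2333, 0.087], [0.16, -0.2533, 0.0133, -0.2333, 0.087], [0.16, -0.2533, 0.0133, -0.2333, 0.087], [0.16, -0.2533, 0.0133, -0.2333, 0.087], [0.16, -0.2533, 0.0133, -0.2333, 0.087]]
  ]
}}

```text
time_s: 8.72
tool_pos: [0.4277, 0.3648, 0.1624]
tool_rot: [180.0, 0.0, 98.4]
force: [1.5, -1.1, 0.5]
grip_width: 0.0872
grasp_force: 0.0
```

```bash
python3 - <<'E'
from h import *
print(go(.4235,.3845,.025,99.6))
c=read_camera("wrist"); cv2.imwrite("pics/w3.png",c["color"])
E
```

```text
(array([ 0.0202, -0.0013,  0.1374]), np.float64(-1.19))
```

View pics/w3.png

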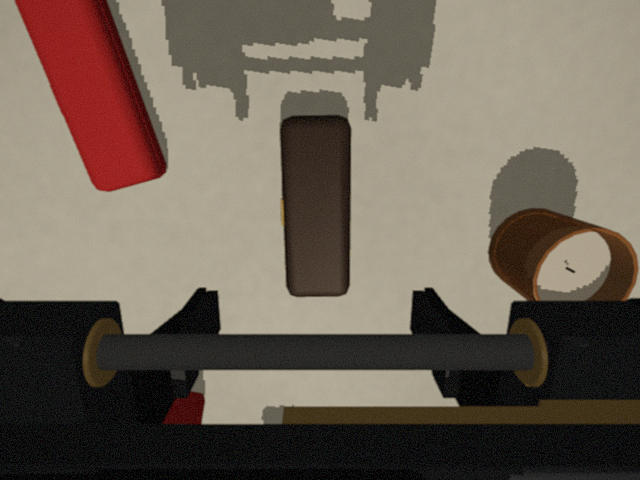

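The wrist view shows the whole dark case, u 281–350 and v 115–296, with the clasp at (283,212). The candle is at (565,255) and the red case at (90,90).

```bash
python3 - <<'E'
from h import *
c=read_camera("wrist"); I=c["color"]; H=cv2.cvtColor(I,cv2.COLOR_BGR2HSV).astype(int)
b=np.zeros(H.shape[:2],bool); b[105:305,270:365]=1
for p in [(320,200),(320,100),(320,125)]: print(H[p[1],p[0]])
m=b&(H[...,2]<90)&(H[...,1]>75)
for z in (.02,.034): print(rect(c,m,z,(318,200)))
E
```

```text
[16 91 59]
[ 24  48 102]
[ 11 125  45]
(array([426.4, 386.2, 136.1,  49.4, -80.6]), (280, 113, 69, 181))
(array([426. , 388.7, 129.5,  47. , -80.6]), (280, 113, 69, 181))
```

To row units: 0.08 m / 0.75 = 0.1067, 0.02 m / 0.75 = 0.0267, -1 degrees / 180 = -0.0056.

Emit:
{"api": "tcp_steps", "payload": {
  "moves": [
    [[0.0267, 0, 0.04, -0.0056, 0.087], [0.0267, 0, 0.0933, -0.0056, 0.087], [0.0267, 0, 0.1067, -0.0056, 0.087], [0.0267, 0, 0.1067, -0.0056, 0.087], [0.0267, 0, 0.1067, -0.0056, 0.087]]
  ]
}}

```text
time_s: 9.23
tool_pos: [0.4266, 0.3823, 0.0832]
tool_rot: [180.0, 0.1, 99.2]
force: [0.4, -1.0, -0.1]
grip_width: 0.0872
grasp_force: 0.0
```

```bash
python3 - <<'E'
from h import *
print(go(.4255,.386,.025,99.4))
E
```

```text
(array([ 0.0039, -0.0005,  0.0582]), np.float64(-0.25))
```

To row units: 0.058 m / 0.75 = 0.0773, 0.055 m / 0.75 = 0.0733.

Emit:
{"api": "tcp_steps", "payload": {
  "moves": [
    [[0.0053, -0.0013, 0.04, 0, 0.087], [0.0053, -0.0013, 0.0733, 0, 0.087], [0.0053, -0.0013, 0.0773, 0, 0.087], [0.0053, -0.0013, 0.0773, 0, 0.087], [0.0053, -0.0013, 0.0773, 0, 0.03], [0.0053, -0.0013, 0.0773, 0, 0.03], [0.0053, -0.0013, 0.0773, 0, 0.03], [0.0053, -0.0013, 0.0773, 0, 0.03]]
  ],
  "squeeze": 25
}}

```text
time_s: 9.9
tool_pos: [0.4245, 0.3884, 0.0261]
tool_rot: [179.9, -0.1, 99.3]
force: [-0.3, -1.0, 0.7]
grip_width: 0.0679
grasp_force: 0.0
```

Emit:
{"api": "tcp_steps", "payload": {
  "moves": [
    [[0, 0, 0, 0, 0.03], [0, 0, 0, 0, 0.03], [0, 0, 0, 0, 0.03], [0, 0, 0, 0, 0.03], [0, 0, 0, 0, 0.03]]
  ]
}}

```text
time_s: 10.32
tool_pos: [0.424, 0.388, 0.025]
tool_rot: [180.0, -0.0, 99.3]
force: [0.2, 0.4, 2.7]
grip_width: 0.0496
grasp_force: 25.0
```

Emit:
{"api": "tcp_steps", "payload": {
  "moves": [
    [[0, 0, -0.04, 0, 0.03], [0, 0, -0.0933, 0, 0.03], [0, 0, -0.1467, 0, 0.03], [0, 0, -0.2, 0, 0.03], [0, 0, -0.2, 0, 0.03], [0, 0, -0.2, 0, 0.03]]
  ]
}}

```text
time_s: 10.82
tool_pos: [0.4247, 0.3888, 0.177]
tool_rot: [179.8, -0.2, 99.4]
force: [0.4, -0.3, -1.7]
grip_width: 0.0497
grasp_force: 25.0
```

```bash
python3 - <<'E'
from h import *
print(go(.651,-.1475,.15,-0.9))
E
```

```text
(array([-0.5661,  0.136 ,  0.0254]), np.float64(-79.75))
```

To row units: -0.56 m / 0.75 = -0.7467, 0.135 m / 0.75 = 0.18, 100 degrees / 180 = 0.5556.

Emit:
{"api": "tcp_steps", "payload": {
  "moves": [
    [[-0.7467, 0.18, 0, 0.5556, 0.03], [-0.7467, 0.18, 0, 0.5556, 0.03], [-0.7467, 0.18, 0, 0.5556, 0.03], [-0.7467, 0.18, 0, 0.5556, 0.03], [-0.7467, 0.18, 0, 0.5556, 0.03], [-0.7467, 0.18, 0, 0.5556, 0.03], [-0.7467, 0.18, 0, 0.5556, 0.03], [-0.7467, 0.18, 0, 0.5556, 0.03]]
  ]
}}

```text
time_s: 11.48
tool_pos: [0.5523, 0.0788, 0.1727]
tool_rot: [-179.9, 0.1, 41.7]
force: [0.2, 0.6, -0.7]
grip_width: 0.0496
grasp_force: 25.0
```

```bash
python3 - <<'E'
from h import *
print(go(.651,-.1475,.15,-0.9))
E
```

```text
(array([-0.0769,  0.2346,  0.0225]), np.float64(42.62))
```

To row units: 0.22 m / 0.75 = 0.2933, -0.07 m / 0.75 = -0.0933, 42 degrees / 180 = 0.2333.

Emit:
{"api": "tcp_steps", "payload": {
  "moves": [
    [[-0.0933, 0.2933, 0, 0.2333, 0.03], [-0.0933, 0.2933, 0, 0.2333, 0.03], [-0.0933, 0.2933, 0, 0.2333, 0.03], [-0.0933, 0.2933, 0, 0.2333, 0.03], [-0.0933, 0.2933, 0, 0.2333, 0.03], [-0.0933, 0.2933, 0, 0.2333, 0.03], [-0.0933, 0.2933, 0, 0.2333, 0.03], [-0.0933, 0.2933, 0, 0.2333, 0.03]]
  ]
}}

```text
time_s: 12.15
tool_pos: [0.6472, -0.1317, 0.172]
tool_rot: [179.9, 0.3, -0.1]
force: [0.5, 0.8, -1.1]
grip_width: 0.0502
grasp_force: 25.0
```

```bash
python3 - <<'E'
from h import *
print(go(.651,-.1475,.15,-0.9))
c=read_camera("wrist"); cv2.imwrite("pics/w4.png",c["color"])
E
```

```text
(array([0.0039, 0.0157, 0.022 ]), np.float64(0.76))
```

View pics/w4.png

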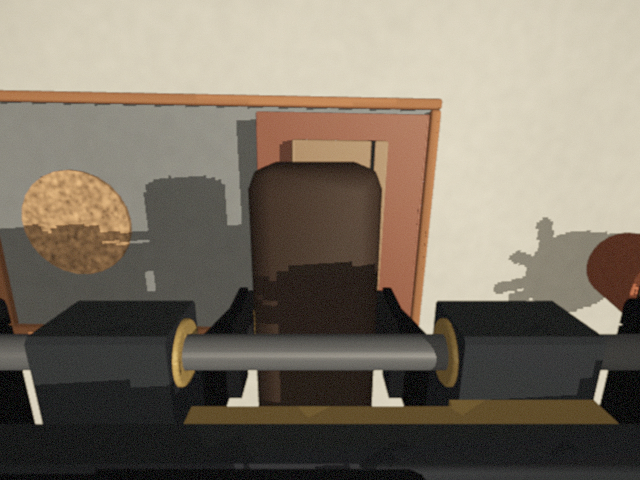

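The case hangs over the hardback. Diary far corners are at (293,140) and (388,142), hardback far corners at (257,111) and (434,115). The case's far edge is at row 162, u 250–381.

```bash
python3 - <<'E'
from h import *
c=read_camera("wrist")
for u,v,z in [(293,140,.05),(388,142,.05),(257,111,.034),(434,115,.034),(315,162,.172),(250,190,.168),(381,190,.168)]: print(ray(c,u,v,z).round(4))
E
```

```text
[ 0.7207 -0.1143  0.05  ]
[ 0.7195 -0.1775  0.05  ]
[ 0.7398 -0.0889  0.034 ]
[ 0.7372 -0.2112  0.034 ]
[ 0.715  -0.1289  0.172 ]
[ 0.7041 -0.1039  0.168 ]
[ 0.7041 -0.1544  0.168 ]
```

To row units: 0.08 m / 0.75 = 0.1067, 0.06 m / 0.75 = 0.08, 1 degrees / 180 = 0.0056.

Emit:
{"api": "tcp_steps", "payload": {
  "moves": [
    [[0.004, 0.02, 0.04, 0.0056, 0.03], [0.004, 0.02, 0.08, 0.0056, 0.03], [0.004, 0.02, 0.1067, 0.0056, 0.03], [0.004, 0.02, 0.1067, 0.0056, 0.03], [0.004, 0.02, 0.1067, 0.0056, 0.03], [0.004, 0.02, 0.1067, 0.0056, 0.03]]
  ]
}}

```text
time_s: 12.75
tool_pos: [0.6526, -0.1433, 0.096]
tool_rot: [-180.0, -0.1, -0.8]
force: [0.1, -0.1, -0.6]
grip_width: 0.0497
grasp_force: 25.0
```

```bash
python3 - <<'E'
from h import *
print(go(.650,-.1478,.0755,-0.9))
E
```

```text
(array([-0.0026,  0.0046,  0.0205]), np.float64(0.08))
```

To row units: 0.02 m / 0.75 = 0.0267, 0.017 m / 0.75 = 0.0227.

Emit:
{"api": "tcp_steps", "payload": {
  "moves": [
    [[-0.004, 0.004, 0.0133, 0, 0.03], [-0.004, 0.004, 0.0227, 0, 0.03], [-0.004, 0.004, 0.0267, 0, 0.03], [-0.004, 0.004, 0.0267, 0, 0.03], [-0.004, 0.004, 0.0267, 0, 0.03]]
  ]
}}

```text
time_s: 13.17
tool_pos: [0.6486, -0.1477, 0.075]
tool_rot: [-180.0, -0.0, -1.0]
force: [-0.7, -0.3, 2.1]
grip_width: 0.0499
grasp_force: 25.0
```

Emit:
{"api": "tcp_steps", "payload": {
  "moves": [
    [[0, 0, 0, 0, 0.087], [0, 0, 0, 0, 0.087], [0, 0, 0, 0, 0.087], [0, 0, 0, 0, 0.087], [0, 0, 0, 0, 0.087], [0, 0, -0.0533, 0, 0.087], [0, 0, -0.1067, 0, 0.087], [0, 0, -0.1333, 0, 0.087]]
  ]
}}

```text
time_s: 13.83
tool_pos: [0.6501, -0.1486, 0.179]
tool_rot: [179.9, -0.3, -1.0]
force: [-0.1, -1.0, 0.7]
grip_width: 0.0862
grasp_force: 0.0
```

```bash
python3 - <<'E'
from h import *
print(go(.42,.125,.16,90))
E
```

```text
(array([-0.2348, -0.2697,  0.0175]), np.float64(89.03))
```

To row units: -0.235 m / 0.75 = -0.3133, -0.222 m / 0.75 = -0.296, -100 degrees / 180 = -0.5556.

Emit:
{"api": "tcp_steps", "payload": {
  "moves": [
    [[-0.296, -0.3133, 0, -0.5556, 0.087], [-0.296, -0.3133, 0, -0.5556, 0.087], [-0.296, -0.3133, 0, -0.5556, 0.087], [-0.296, -0.3133, 0, -0.5556, 0.087], [-0.296, -0.3133, 0, -0.5556, 0.087], [-0.296, -0.3133, 0, -0.5556, 0.087], [-0.296, -0.3133, 0, -0.5556, 0.087], [-0.296, -0.3133, 0, -0.5556, 0.087]]
  ]
}}

```text
time_s: 14.5
tool_pos: [0.4283, 0.0937, 0.1747]
tool_rot: [-179.9, -0.2, 56.8]
force: [0.4, 1.2, -1.2]
grip_width: 0.0874
grasp_force: 0.0
```

Emit:
{"api": "tcp_steps", "payload": {
  "moves": [
    [[0, 0, 0, -0.2444, 0.087], [0, 0, 0, -0.2444, 0.087], [0, 0, 0, -0.2444, 0.087], [0, 0, 0, -0.2444, 0.087], [0, 0, 0, -0.2444, 0.087], [0, 0, 0, -0.2444, 0.087], [0, 0, 0, -0.2444, 0.087], [0, 0, 0, -0.2444, 0.087]]
  ]
}}

```text
time_s: 15.17
tool_pos: [0.4306, 0.0912, 0.1747]
tool_rot: [180.0, -0.1, 100.2]
force: [0.5, -0.2, -0.7]
grip_width: 0.0867
grasp_force: 0.0
```

```bash
python3 - <<'E'
from h import *
c=read_camera("wrist"); cv2.imwrite("pics/w5.png",c["color"])
E
```

```text
(no output)
```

View pics/w5.png

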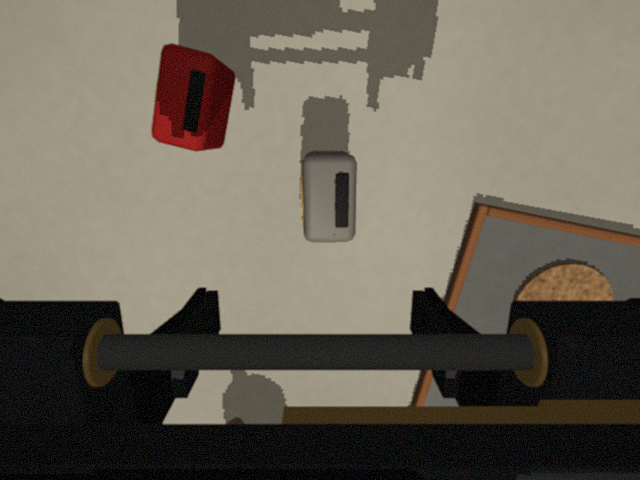

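The grey clock's top spans u 303–356, v 152–241. Its snooze bar is on the right (back) and the brass bezel shows on the left, facing the robot. It is nearly square to the tool. The red clock is at (193,100), clear of the left finger.

```bash
python3 - <<'E'
from h import *
c=read_camera("wrist")
for u,v in [(304,154),(355,154),(356,241),(304,241)]: print(ray(c,u,v,.064).round(4))
H=cv2.cvtColor(c["color"],cv2.COLOR_BGR2HSV).astype(int); print([H[v,u] for u,v in [(320,180),(320,130),(342,200),(290,200),(320,235),(370,200)]])
b=np.zeros(H.shape[:2],bool); b[150:248,296:362]=1
m=b&((H[...,1]<45)|(H[...,2]<60)); print(rect(c,m,.064,(320,200)))
print(env.get_obs()["tool_pos"], env.get_obs()["tool_rot"])
E
```

```text
[0.413  0.1539 0.064 ]
[0.4453 0.1597 0.064 ]
[0.4578 0.1031 0.064 ]
[0.4228 0.0969 0.064 ]
[array([ 23,  34, 120]), array([23, 54, 94]), array([30, 90, 31]), array([ 20,  39, 162]), array([ 23,  34, 135]), array([ 24,  40, 165])]
(array([434.4, 127.4,  64.6,  44.6, -79.9]), (296, 150, 66, 98))
[0.43068334 0.09114354 0.17465866] [ 1.79990025e+02 -2.05575870e-02  1.00177795e+02]
```

To row units: 0.07 m / 0.75 = 0.0933, 0.06 m / 0.75 = 0.08, -1 degrees / 180 = -0.0056.

```bash
python3 - <<'E'
from h import *
print(go(.4347,.1284,.09,101.2))
E
```

```text
(array([0.0359, 0.0105, 0.0847]), np.float64(-1.02))
```

Emit:
{"api": "tcp_steps", "payload": {
  "moves": [
    [[0.048, 0.0027, 0.04, -0.0056, 0.087], [0.048, 0.0027, 0.08, -0.0056, 0.087], [0.048, 0.0027, 0.0933, -0.0056, 0.087], [0.048, 0.0027, 0.0933, -0.0056, 0.087], [0.048, 0.0027, 0.0933, -0.0056, 0.087]]
  ]
}}

```text
time_s: 15.68
tool_pos: [0.4261, 0.1264, 0.1045]
tool_rot: [-180.0, 0.1, 101.2]
force: [-0.3, -0.3, 0.3]
grip_width: 0.0869
grasp_force: 0.0
```

```bash
python3 - <<'E'
from h import *
print(go(.4347,.1284,.034,101.2))
E
```

```text
(array([0.0004, 0.0089, 0.0705]), np.float64(0.04))
```

To row units: 0.07 m / 0.75 = 0.0933, 0.05 m / 0.75 = 0.0667.

Emit:
{"api": "tcp_steps", "payload": {
  "moves": [
    [[0, 0.012, 0.0267, 0, 0.087], [0, 0.012, 0.0667, 0, 0.087], [0, 0.012, 0.0933, 0, 0.087], [0, 0.012, 0.0933, 0, 0.087], [0, 0.012, 0.0933, 0, 0.087], [0, 0.012, 0.0933, 0, 0.02], [0, 0.012, 0.0933, 0, 0.02], [0, 0.012, 0.0933, 0, 0.02]]
  ],
  "squeeze": 25
}}

```text
time_s: 16.35
tool_pos: [0.4361, 0.1296, 0.0361]
tool_rot: [179.8, -0.1, 101.3]
force: [-0.6, 0.9, -0.2]
grip_width: 0.0745
grasp_force: 0.0
```

Emit:
{"api": "tcp_steps", "payload": {
  "moves": [
    [[0, 0, 0, 0, 0.02], [0, 0, 0, 0, 0.02], [0, 0, 0, 0, 0.02], [0, 0, 0, 0, 0.02], [0, 0, 0, 0, 0.02], [0, 0, 0, 0, 0.02]]
  ]
}}

```text
time_s: 16.85
tool_pos: [0.4347, 0.1286, 0.0346]
tool_rot: [-180.0, 0.0, 101.3]
force: [-0.4, -0.6, 0.9]
grip_width: 0.0358
grasp_force: 25.0
```

Emit:
{"api": "tcp_steps", "payload": {
  "moves": [
    [[0, 0, -0.04, 0, 0.02], [0, 0, -0.0933, 0, 0.02], [0, 0, -0.1467, 0, 0.02], [0, 0, -0.1467, 0, 0.02], [0, 0, -0.1467, 0, 0.02]]
  ]
}}

```text
time_s: 17.27
tool_pos: [0.4363, 0.1303, 0.1468]
tool_rot: [179.7, -0.4, 101.4]
force: [-0.7, 0.5, -1.5]
grip_width: 0.0359
grasp_force: 25.0
```

```bash
python3 - <<'E'
from h import *
print(go(.654,-.043,.14,89.1), env.get_obs()["qpos"])
E
```

```text
(array([-0.2129,  0.1792,  0.0059]), np.float64(12.29)) [-87.0266491   -8.38436814  64.52738668 118.31584441   7.9111907
  65.1845181  -14.64138097]
```

To row units: -0.213 m / 0.75 = -0.284, 0.178 m / 0.75 = 0.2373, 12.3 degrees / 180 = 0.0683.

Emit:
{"api": "tcp_steps", "payload": {
  "moves": [
    [[-0.284, 0.2373, 0, 0.0683, 0.02], [-0.284, 0.2373, 0, 0.0683, 0.02], [-0.284, 0.2373, 0, 0.0683, 0.02], [-0.284, 0.2373, 0, 0.0683, 0.02], [-0.284, 0.2373, 0, 0.0683, 0.02], [-0.284, 0.2373, 0, 0.0683, 0.02], [-0.284, 0.2373, 0, 0.0683, 0.02], [-0.284, 0.2373, 0, 0.0683, 0.02]]
  ]
}}

```text
time_s: 17.93
tool_pos: [0.653, -0.0536, 0.1405]
tool_rot: [-179.9, 0.5, 88.6]
force: [-0.7, 0.0, -0.8]
grip_width: 0.0358
grasp_force: 25.0
```

Emit:
{"api": "tcp_steps", "payload": {
  "moves": [
    [[0, 0, 0, 0, 0.02], [0, 0, 0, 0, 0.02], [0, 0, 0, 0, 0.02], [0, 0, 0, 0, 0.02]]
  ]
}}

```text
time_s: 18.27
tool_pos: [0.6506, -0.0432, 0.1438]
tool_rot: [-179.9, -0.1, 89.2]
force: [0.1, 0.4, -2.3]
grip_width: 0.0357
grasp_force: 25.0
```

```bash
python3 - <<'E'
from h import *
print(go(.653,-.043,.041,89.1))
c=read_camera("wrist"); cv2.imwrite("pics/w6.png",c["color"])
E
```

```text
(array([1.000e-04, 2.500e-03, 1.028e-01]), np.float64(0.07))
```

View pics/w6.png

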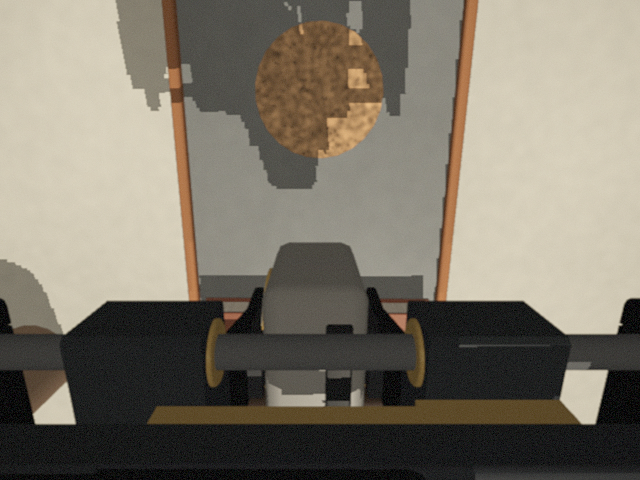

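The clock hangs upright over the tray between the fingers. The coaster is at (319,89). Tray rim outer edges at row 200 are at u≈178 and 461, so the tray's midline can be checked.

```bash
python3 - <<'E'
from h import *
c=read_camera("wrist")
H=cv2.cvtColor(c["color"],cv2.COLOR_BGR2HSV).astype(int)
for r in (20,120,200,260):
    m=np.where((H[r,:,1]>140)&(H[r,:,0]<14))[0]; m=m[(m<230)|(m>400)]; a,b=ray(c,m.min(),r,.012),ray(c,m.max(),r,.012); print(r,m.min(),m.max(),((a+b)/2).round(4),np.linalg.norm(a-b).round(4))
print(ray(c,319,89,.011).round(4), ray(c,256,89,.011).round(4), ray(c,383,89,.011).round(4))
E
```

```text
20 164 473 [0.6558 0.1038 0.012 ] 0.1968
120 174 463 [0.6551 0.0433 0.012 ] 0.1965
200 181 454 [ 0.6537 -0.0114  0.012 ] 0.1963
260 187 448 [ 0.6531 -0.0567  0.012 ] 0.1961
[0.6557 0.063  0.011 ] [0.6136 0.0636 0.011 ] [0.6985 0.0624 0.011 ]
```

To row units: 0.09 m / 0.75 = 0.12, 0.07 m / 0.75 = 0.0933.

Emit:
{"api": "tcp_steps", "payload": {
  "moves": [
    [[0.0013, 0.004, 0.04, 0, 0.02], [0.0013, 0.004, 0.0933, 0, 0.02], [0.0013, 0.004, 0.12, 0, 0.02], [0.0013, 0.004, 0.12, 0, 0.02], [0.0013, 0.004, 0.12, 0, 0.02], [0.0013, 0.004, 0.12, 0, 0.02]]
  ]
}}

```text
time_s: 18.87
tool_pos: [0.6556, -0.0441, 0.0567]
tool_rot: [179.8, 0.0, 89.1]
force: [-0.3, -0.3, -1.8]
grip_width: 0.036
grasp_force: 25.0
```

```bash
python3 - <<'E'
from h import *
print(go(.6533,-.0425,.041,89.1))
E
```

```text
(array([ 0.0016, -0.0024,  0.0157]), np.float64(-0.02))
```

To row units: 0.016 m / 0.75 = 0.0213, 0.013 m / 0.75 = 0.0173.

Emit:
{"api": "tcp_steps", "payload": {
  "moves": [
    [[0.0013, -0.0027, 0.0107, 0, 0.02], [0.0013, -0.0027, 0.0173, 0, 0.02], [0.0013, -0.0027, 0.0213, 0, 0.02], [0.0013, -0.0027, 0.0213, 0, 0.02], [0.0013, -0.0027, 0.0213, 0, 0.02]]
  ]
}}

```text
time_s: 19.28
tool_pos: [0.6529, -0.0428, 0.0405]
tool_rot: [179.9, -0.1, 89.1]
force: [-3.6, 1.7, 8.0]
grip_width: 0.0357
grasp_force: 25.0
```

Emit:
{"api": "tcp_steps", "payload": {
  "moves": [
    [[0, 0, 0, 0, 0.087], [0, 0, 0, 0, 0.087], [0, 0, 0, 0, 0.087], [0, 0, 0, 0, 0.087], [0, 0, 0, 0, 0.087], [0, 0, -0.0533, 0, 0.087], [0, 0, -0.1067, 0, 0.087], [0, 0, -0.16, 0, 0.087]]
  ]
}}

```text
time_s: 19.95
tool_pos: [0.6517, -0.0433, 0.1593]
tool_rot: [-179.9, 0.0, 89.0]
force: [0.5, 0.0, 0.2]
grip_width: 0.0808
grasp_force: 0.0
```

```bash
python3 - <<'E'
from h import *
c=read_camera("top"); cv2.imwrite("pics/top2.png",cv2.resize(c["color"][130:290,240:460],None,fx=3.5,fy=3.5,interpolation=cv2.INTER_CUBIC))
print(go(.416,-.139,.17,90))
E
```

```text
(array([-0.0984, -0.2386, -0.004 ]), np.float64(-0.99))
```

View pics/top2.png

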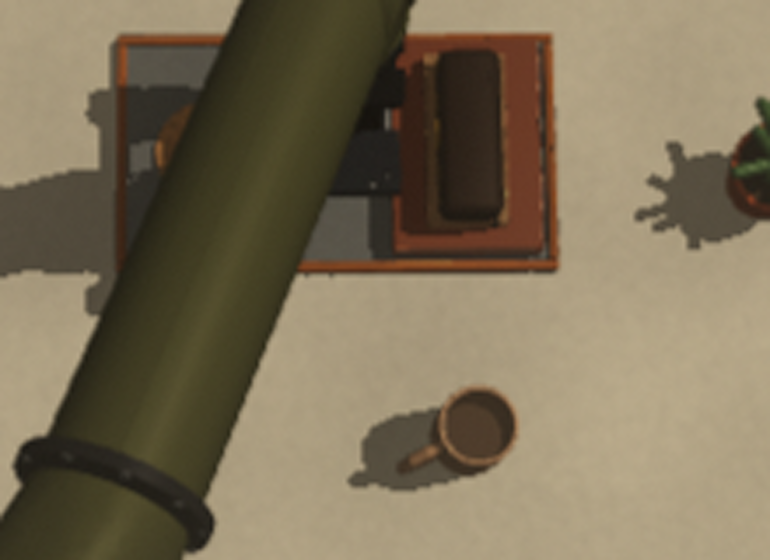

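The stack sits centred on the hardback and the mug is at crop (478,426), handle tip near (405,468). That puts the handle direction near 120° in the world frame, so I grip at tool yaw 120.

The manual's scale: shifts go in shares of 0.75 m and turns go in shares of 180 degrees. Converting my numbers, -0.212 m / 0.75 = -0.2827, -0.139 m / 0.75 = -0.1853, -31 degrees / 180 = -0.1722.

```bash
python3 - <<'E'
from h import *
print(go(.44,-.18,.18,120))
E
```

```text
(array([-0.139 , -0.2138, -0.0137]), np.float64(-30.99))
```

Emit:
{"api": "tcp_steps", "payload": {
  "moves": [
    [[-0.1853, -0.2827, -0.0267, -0.1722, 0.087], [-0.1853, -0.2827, -0.0267, -0.1722, 0.087], [-0.1853, -0.2827, -0.0267, -0.1722, 0.087], [-0.1853, -0.2827, -0.0267, -0.1722, 0.087], [-0.1853, -0.2827, -0.0267, -0.1722, 0.087], [-0.1853, -0.2827, -0.0267, -0.1722, 0.087], [-0.1853, -0.2827, -0.0267, -0.1722, 0.087], [-0.1853, -0.2827, -0.0267, -0.1722, 0.087]]
  ]
}}

```text
time_s: 20.67
tool_pos: [0.4367, -0.1798, 0.1791]
tool_rot: [179.5, -0.3, 119.8]
force: [0.9, 0.1, -0.2]
grip_width: 0.0872
grasp_force: 0.0
```

Emit:
{"api": "tcp_steps", "payload": {
  "moves": [
    [[0, 0, 0, 0, 0.087], [0, 0, 0, 0, 0.087], [0, 0, 0, 0, 0.087]]
  ]
}}

```text
time_s: 20.92
tool_pos: [0.439, -0.1778, 0.1784]
tool_rot: [-179.8, 0.1, 120.1]
force: [0.4, -0.6, -0.0]
grip_width: 0.0868
grasp_force: 0.0
```

```bash
python3 - <<'E'
from h import *
c=read_camera("wrist"); cv2.imwrite("pics/w7.png",c["color"])
o=env.get_obs(); print(o["tool_pos"],o["tool_rot"])
E
```

```text
[ 0.43882119 -0.17801086  0.17828277] [-1.79804625e+02  1.12994549e-01  1.20137579e+02]
```

View pics/w7.png

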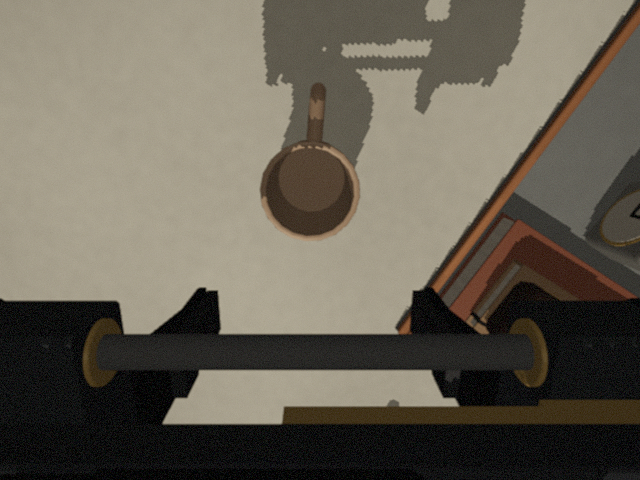

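The mug rim is at (311,190), and the handle runs up to (318,90). The clock's dial is just visible at (625,220), so I'll check the clock with a side crop and measure the mug.

```bash
python3 - <<'E'
from h import *
c=read_camera("wrist")
for p in [(262,190),(359,190),(311,141),(311,240),(311,190)]: print(ray(c,*p,.085).round(4))
print(ray(c,318,90,.06).round(4), ray(c,314,135,.06).round(4))
c=read_camera("side"); cv2.imwrite("pics/side1.png",cv2.resize(c["color"][150:350,280:520],None,fx=2.5,fy=2.5))
E
```

```text
[ 0.3892 -0.1564  0.085 ]
[ 0.4407 -0.1265  0.085 ]
[ 0.4008 -0.1161  0.085 ]
[ 0.4311 -0.1688  0.085 ]
[ 0.4153 -0.1413  0.085 ]
[ 0.389  -0.0875  0.06  ] [ 0.4005 -0.1124  0.06  ]
```

View pics/side1.png

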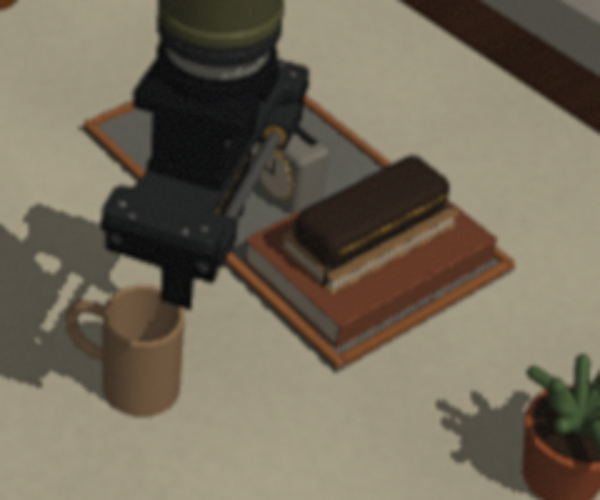

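The side crop shows the clock upright at (300,170) with its dial towards the robot, and the stack neat. The mug centre is (.4155,-.142) with a measured diameter of about 60 mm, and the handle points at about 116°.

To row units: 0.05 m / 0.75 = 0.0667, 0.042 m / 0.75 = 0.056, 3.5 degrees / 180 = 0.0194.

```bash
python3 - <<'E'
from h import *
print(go(.4155,-.142,.12,116.5))
E
```

```text
(array([ 0.0431, -0.0015,  0.0582]), np.float64(3.6))
```

Emit:
{"api": "tcp_steps", "payload": {
  "moves": [
    [[0.0267, 0, 0.0133, 0.0194, 0.087], [0.056, 0.0027, 0.0267, 0.0194, 0.087], [0.056, 0.0027, 0.0667, 0.0194, 0.087], [0.056, 0.0027, 0.0667, 0.0194, 0.087], [0.056, 0.0027, 0.0667, 0.0194, 0.087], [0.056, 0.0027, 0.0667, 0.0194, 0.087]]
  ]
}}

```text
time_s: 21.57
tool_pos: [0.4194, -0.1423, 0.1294]
tool_rot: [-179.9, 0.1, 116.5]
force: [0.0, 0.5, 0.4]
grip_width: 0.0872
grasp_force: 0.0
```

```bash
python3 - <<'E'
from h import *
print(go(.4155,-.142,.055,116.5))
E
```

```text
(array([ 0.0021, -0.0033,  0.0744]), np.float64(-0.02))
```

To row units: 0.074 m / 0.75 = 0.0987, 0.07 m / 0.75 = 0.0933.

Emit:
{"api": "tcp_steps", "payload": {
  "moves": [
    [[0.0027, -0.004, 0.0267, 0, 0.087], [0.0027, -0.004, 0.0667, 0, 0.087], [0.0027, -0.004, 0.0933, 0, 0.087], [0.0027, -0.004, 0.0987, 0, 0.087], [0.0027, -0.004, 0.0987, 0, 0.087], [0.0027, -0.004, 0.0987, 0, 0.04], [0.0027, -0.004, 0.0987, 0, 0.04], [0.0027, -0.004, 0.0987, 0, 0.04]]
  ],
  "squeeze": 25
}}

```text
time_s: 22.23
tool_pos: [0.4166, -0.1409, 0.056]
tool_rot: [179.8, 0.0, 116.6]
force: [0.1, 0.2, -0.1]
grip_width: 0.074
grasp_force: 0.0
```

Emit:
{"api": "tcp_steps", "payload": {
  "moves": [
    [[0, 0, 0, 0, 0.04], [0, 0, 0, 0, 0.04], [0, 0, 0, 0, 0.04], [0, 0, 0, 0, 0.04], [0, 0, 0, 0, 0.04]]
  ]
}}

```text
time_s: 22.65
tool_pos: [0.4154, -0.1409, 0.0552]
tool_rot: [180.0, -0.0, 116.5]
force: [-2.5, -0.4, 6.6]
grip_width: 0.0602
grasp_force: 24.9
```

Emit:
{"api": "tcp_steps", "payload": {
  "moves": [
    [[0, 0, -0.04, 0, 0.04], [0, 0, -0.0933, 0, 0.04], [0, 0, -0.1467, 0, 0.04], [0, 0, -0.16, 0, 0.04], [0, 0, -0.16, 0, 0.04], [0, 0, -0.16, 0, 0.04]]
  ]
}}

```text
time_s: 23.15
tool_pos: [0.4151, -0.1405, 0.1743]
tool_rot: [179.9, -0.1, 116.5]
force: [0.1, -0.6, -2.0]
grip_width: 0.0601
grasp_force: 24.9
```

```bash
python3 - <<'E'
from h import *
print(go(.52,.07,.18,90),go(.655,.0625,.18,90))
E
```

```text
(array([ 0.1414,  0.188 , -0.0054]), np.float64(26.55)) (array([ 0.0744,  0.3054, -0.0053]), np.float64(26.55))
```

To row units: 0.305 m / 0.75 = 0.4067, 0.074 m / 0.75 = 0.0987, 26.5 degrees / 180 = 0.1472.

Emit:
{"api": "tcp_steps", "payload": {
  "moves": [
    [[0.0987, 0.4067, 0, 0.1472, 0.04], [0.0987, 0.4067, 0, 0.1472, 0.04], [0.0987, 0.4067, 0, 0.1472, 0.04], [0.0987, 0.4067, 0, 0.1472, 0.04], [0.0987, 0.4067, 0, 0.1472, 0.04], [0.0987, 0.4067, 0, 0.1472, 0.04], [0.0987, 0.4067, 0, 0.1472, 0.04], [0.0987, 0.4067, 0, 0.1472, 0.04]]
  ]
}}

```text
time_s: 23.82
tool_pos: [0.6564, 0.0664, 0.1698]
tool_rot: [-179.8, 0.1, 90.3]
force: [-0.4, 1.2, -2.3]
grip_width: 0.0606
grasp_force: 24.9
```

Emit:
{"api": "tcp_steps", "payload": {
  "moves": [
    [[0, 0, 0, 0, 0.04], [0, 0, 0, 0, 0.04], [0, 0, 0, 0, 0.04], [0, 0, 0, 0, 0.04]]
  ]
}}

```text
time_s: 24.15
tool_pos: [0.6537, 0.0596, 0.1735]
tool_rot: [-179.9, 0.1, 89.9]
force: [0.2, 0.1, -2.4]
grip_width: 0.0603
grasp_force: 24.9
```

```bash
python3 - <<'E'
from h import *
print(go(.6555,.0625,.068,90))
c=read_camera("wrist"); cv2.imwrite("pics/w8.png",c["color"])
E
```

```text
(array([0.003 , 0.002 , 0.1055]), np.float64(-0.12))
```

View pics/w8.png

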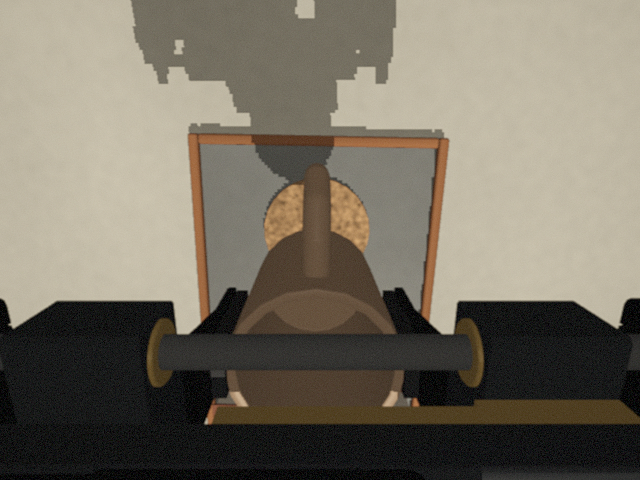

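The mug hangs upright, handle outward along +y, with the coaster visible below at (316,215). Lowering it.

To row units: 0.09 m / 0.75 = 0.12, 0.07 m / 0.75 = 0.0933.

Emit:
{"api": "tcp_steps", "payload": {
  "moves": [
    [[0.0053, 0.0027, 0.04, 0, 0.04], [0.0053, 0.0027, 0.0933, 0, 0.04], [0.0053, 0.0027, 0.12, 0, 0.04], [0.0053, 0.0027, 0.12, 0, 0.04], [0.0053, 0.0027, 0.12, 0, 0.04], [0.0053, 0.0027, 0.12, 0, 0.04]]
  ]
}}

```text
time_s: 24.7
tool_pos: [0.6581, 0.0649, 0.0868]
tool_rot: [179.8, -0.0, 90.0]
force: [-0.8, -0.2, -1.6]
grip_width: 0.0604
grasp_force: 24.9
```

```bash
python3 - <<'E'
from h import *
print(go(.6555,.0633,.0668,90))
E
```

```text
(array([-0.0017, -0.0027,  0.02  ]), np.float64(-0.01))
```

To row units: 0.02 m / 0.75 = 0.0267, 0.016 m / 0.75 = 0.0213.

Emit:
{"api": "tcp_steps", "payload": {
  "moves": [
    [[-0.0013, -0.0013, 0.0133, 0, 0.04], [-0.0013, -0.0013, 0.0213, 0, 0.04], [-0.0013, -0.0013, 0.0267, 0, 0.04], [-0.0013, -0.0013, 0.0267, 0, 0.04], [-0.0013, -0.0013, 0.0267, 0, 0.04]]
  ]
}}

```text
time_s: 25.12
tool_pos: [0.6564, 0.0646, 0.0661]
tool_rot: [180.0, -0.0, 90.0]
force: [-2.8, 0.9, 5.5]
grip_width: 0.0604
grasp_force: 25.0
```

Emit:
{"api": "tcp_steps", "payload": {
  "moves": [
    [[0, 0, 0, 0, 0.087], [0, 0, 0, 0, 0.087], [0, 0, 0, 0, 0.087], [0, 0, 0, 0, 0.087], [0, 0, 0, 0, 0.087], [0, 0, 0, 0, 0.087], [0, 0, -0.0533, 0, 0.087], [0, 0, -0.1067, 0, 0.087]]
  ]
}}

```text
time_s: 25.78
tool_pos: [0.6539, 0.0649, 0.1429]
tool_rot: [-179.7, 0.1, 90.0]
force: [1.1, 0.4, 0.3]
grip_width: 0.087
grasp_force: 0.0
```

Emit:
{"api": "tcp_steps", "payload": {
  "moves": [
    [[0, 0, -0.0533, 0, 0.087], [-0.0533, 0, -0.08, 0, 0.087], [-0.1067, 0, -0.08, 0, 0.087], [-0.1067, 0, -0.08, 0, 0.087], [-0.1067, 0, -0.08, 0, 0.087]]
  ]
}}

```text
time_s: 26.2
tool_pos: [0.6558, -0.0203, 0.2058]
tool_rot: [179.9, 0.1, 89.6]
force: [-0.4, 0.4, -0.2]
grip_width: 0.0871
grasp_force: 0.0
```

```bash
python3 - <<'E'
from h import *
c=read_camera("wrist"); cv2.imwrite("pics/w9.png",c["color"])
E
```

```text
(no output)
```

View pics/w9.png

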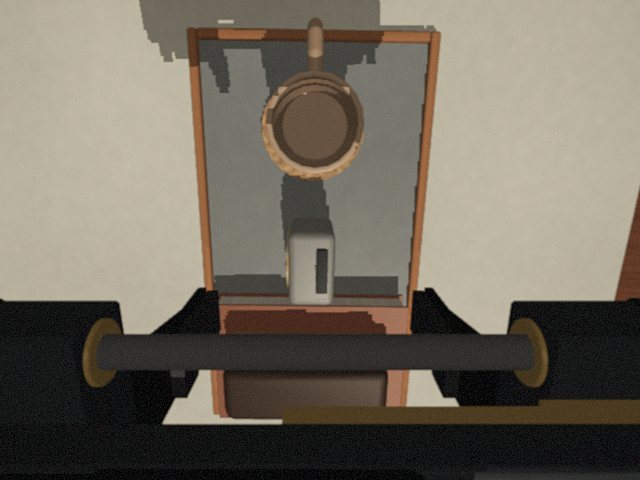

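The mug is upright on the coaster with its rim at about (312,124). The clock top spans u 290–335, v 232–304, and the tray's far corners are at (189,29) and (440,32). Numeric check.

```bash
python3 - <<'E'
from h import *
c=read_camera("wrist")
for n,p,z in [("rimL",(264,122),.096),("rimR",(362,122),.096),("rimT",(312,73),.096),("rimB",(312,174),.096)]+[("clk",q,.07) for q in [(290,232),(334,234),(333,305),(290,303)]]+[("tray",q,.012) for q in [(189,29),(440,32)]]: print(n,ray(c,*p,z).round(4))
o=cv2.imread("pics/w9.png")[20:320,180:450]; cv2.imwrite("pics/w9c.png",cv2.resize(o,None,fx=2,fy=2))
E
```

```text
rimL [0.6251 0.0676 0.096 ]
rimR [0.6862 0.0674 0.096 ]
rimT [0.6551 0.0957 0.096 ]
rimB [0.6548 0.0355 0.096 ]
clk [ 0.6381 -0.0094  0.07  ]
clk [ 0.6708 -0.0111  0.07  ]
clk [ 0.6706 -0.0685  0.07  ]
clk [ 0.6369 -0.0667  0.07  ]
tray [0.5589 0.1394 0.012 ]
tray [0.7547 0.1367 0.012 ]
```

View pics/w9c.png

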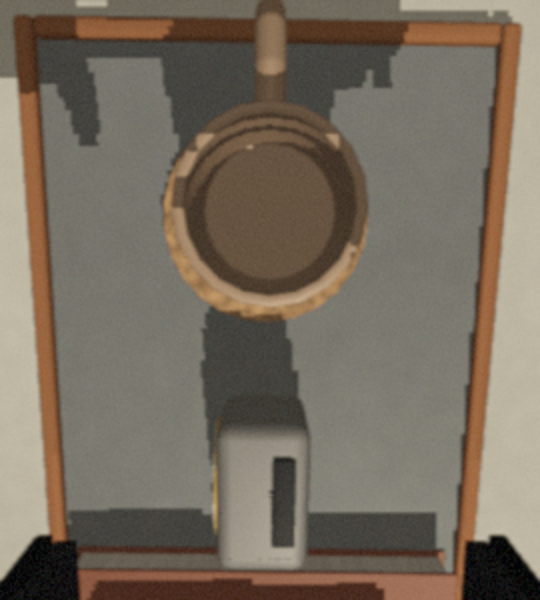

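The mug is about 3 mm from the coaster's centre and the clock about 3 mm from the tray's, square to it. The stack looked centred and aligned. The gripper is clear, so I'm handing in.

```bash
python3 -c "
from cell import env
print(env.sign_off())"
```

```text
the job is handed in; nothing more can be done
None
```

I handed the job in after about 26 s of the 109 s allowed: diary and case on the hardback, mug on the coaster, and clock at the tray's centre, dial to the robot, all within about 5 mm by my measurements; no verdict came back.

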